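Set the fish measuring board's sliding stop to the green tag

ROBOT

A 7-joint arm with a two-finger parallel gripper is mounted at the origin on the work surface. World frame = base frame: x ahead of the robot, y to its left, z up, the work surface at z = 0. Lengths are in m, angles in degrees, forces in N, time in s.
With the tool pointing down it reaches from about 0.35 to 0.9 m from the base axis. Payload 8.1 kg.
Tool frame: the origin (TCP) lies on the centre line of the jaws, within the pads' length; the fingertips stand env.nose_length ahead of it and the grasp point (between the pads) lies 2 mm behind it (env.nose_length is the distance from the TCP to the fingertips, in m); z points along the fingers, y is the direction in which the jaws open and shut (so a half turn about z gives the same grasp; the last joint's range is limited). The gripper opens to 85 mm and grips with 20 to 120 N. Pads are 22 mm wide; open, the fingers measure 114 mm over their backs; the gripper's body (76 mm by 85 mm) begins 54 mm behind the grasp point. The pads swing forward as they close: fully open they stand 13 mm farther back than shut.
Start: joints at [64.137, 24.895, 1.432, 90.138, -0.665, 64.973, -4.303], TCP at [0.214, -0.587, 0.248] pointing down, gripper open.
Joint ranges: [-149.89, 149.89], [-25.12, 119.58], [-72.63, 75.52], [4.76, 147.25], [-75.54, 255.54], [6.69, 114.76], [-157.13, 157.13]. Speed limits (degrees/s): [127.2, 127.2, 172.46, 172.46, 180, 180, 180].

INTERFACE

Orientations are given as [roll, pitch, yaw] about the fixed x, y, z axes, in that order (R = Rz(yaw) Ry(pitch) Rx(roll)).
In Python, from bench import sensors, eyes, job, env gives the robot as it stands.
- The arm moves only by the tool move_arm, never from a script. Its arguments are lists of equal length, an entry for each row: "turn": the turn, a rotation vector about the tool's x, y, z normalised to -1 to 1, where 1 is 5 degrees, a list of three; "dp": the shift along the tool's x, y, z normalised to -1 to 1, where 1 is 5 cm, a list of three; "hand": the finger opening in mm, from 0 to 85.4. A call has 1 to 12 rows; each row shifts and turns the pose as measured when the row begins, along the tool's axes as they then stand; what a row does not reach is not made up. A row lasts 1/8 s, in which the tool goes at most 62.5 mm and 10.7 degrees, less where a joint would pass 70% of its speed; a pose out of reach is approached as far as the arm can. A call with a number of a shift or a turn outside -1 to 1 is refused whole. A call with a gripper value outside its range is refused whole. The fingers move at their own pace and stop on an object; "newtons" is the grip in N (left out, the last holds). Time passes only in rows, so rows that do not move let the fingers close. It gives the time, the measured TCP pose, the force and the opening at its end, in the units of the state.
- sensors.state(): the state, without advancing time (a new reading comes with each control period).
- eyes.grab_frame(name): name is "side" or "top" or "wrist"; returns the picture (384x512x3 uint8, red, green, blue); there is no depth.
- eyes.get_calibration(name): a dict with "intrinsics" (3x3 intrinsics, pixels), "origin" and "attitude" of the camera in the world. Camera axes: x right, y up, looking along -z (the intrinsics and any distortion apply to the point x, -y, -z); pixel columns grow to the right and rows downward; lengths in m; the calibration is good to about 2 mm. A picture is of the moment at which its call begins: read the wrist's pose just before it. get_calibration takes no time and is no camera call; for the wrist camera it gives the pose at the moment of the call.
- job.sign_off(): hands the job in, once; it reports no verdict.
Trained networks look in the newest picture that a camera, given by its name, has taken for a name from the list of things; names that differ only in an ending like _2 or _b are one class to them, and where a whole thing is asked for, a point or a joint stands for the part that bears it (a point fixed in the world has none). Each returns a list of dicts, best first, with "score" (0 to 1); they miss things now and then, are a little off and sometimes report something else, mostly with a low value. They report only what shows in the picture. A call takes as long as a camera call.
- eyes.silhouettes(camera, name): "mask" (384x512 bool, what is visible of it).
- eyes.pinpoint(camera, name): "xyz" ([x, y, z] in m, in world coordinates, good to about 4 mm: a listed point, or the origin of a listed thing).
The state is a dict: "t": time; "joints": joint angles; "joint_vel": joint speeds; "joint_efforts": joint torques, N m; "tcp_pos": TCP position; "eef_rot": TCP orientation; "ft_force": force on the tool from outside, world axes, zero at the start; "ft_torque": the same for the moment, N m; "width": opening from 0.0 (shut) to 1.0 (fully open).
Only numpy, scipy, OpenCV 4.12 (cv2) and the standard library are available. Lean on these libraries where they do the work, as an engineer would, in place of code of your own. Each camera call takes 0.05 s, during which the arm holds its last target. There are 200 camera calls.

TASK

Set up the fish measuring board for the keep-size fish: with the fingertips, push the black sliding stop along its rail until it clicks into the notch beside the green tag, and leave it seated there. Only push it: do not pinch it between the fingers, and leave the other things on the bench where they are.

Things in the scene. Friction and masses are not known exactly. Their poses are not given: they have to be found in the camera images.
- board: White measuring board 120 (x) x 420 (y) x 15 mm, fixed to the bench; origin at its underside's centre. A 14 mm wide rail (top 27 mm above the bench) runs along its y over x = 0, a 37 mm high end block at y = -198 and +198. Three notches at y = -40, +20, +80, each the gap between two brass ribs 3 mm high, 7 mm either side of its centre (x -28 to -12): a sprung ball under the stop must ride over a rib.
- cursor (a joint): Travel of the stop along the board's +y, m, 0 to 0.28: its centre is at board y = -0.150 + q, so the notches are at q = 0.11, 0.17, 0.23. Starts at 0 to 0.06, short of all notches. Sliding takes about 2 N, riding over a rib about 6 to 12 N; then the force dips as the ball drops in. Let go within 4 mm of a notch centre, it pulls itself to the centre (play under 1 mm) and stays.
- cursor_top (a point): Centre of the top face of the sliding stop, 75 mm above the bench. The stop is an upright black block, 60 (board x) x 20 (board y) x 53 mm, underside 22 mm above the bench, with an orange band near the top and an orange pointer on its +x side. Push on its flat -y or +y face, 10 mm either way from this point. Axes as the board's.
- tag_green: Green tag 22 x 26 x 4 mm fixed flat on the board, 45 mm to the +x side of the rail's centre line, exactly beside one of the three notches: its y on the board is that of its notch. Origin at the centre of its underside, 15 mm above the bench; axes as the board's.
- tag_yellow: Yellow tag of the same kind, beside another notch.
- tag_red: Red tag of the same kind, beside the remaining notch. Which tag is at which notch varies.
- cup: Aluminium cup, 72 mm across, 85 mm high, standing upright; origin at the centre of its underside. Leave alone.
- coaster: White ceramic tile coaster 90 x 90 x 8 mm, flat on the bench; origin at the centre of its underside. Leave alone.
- bobber: Green plastic fishing bobber, 40 mm across, 50 mm high, standing on the coaster; origin at the centre of its underside. Leave alone.
- reel: Steel reel spool 60 mm across, 42 mm high, with a crank whose knob tops out at 62 mm, lying flat on the bench; origin at the centre of its underside. Leave alone.
- lure_jar: Amber glass jar 56 mm across, 65 mm high; origin at the centre of its underside. Leave alone.
- screwdriver: Screwdriver with red handle, 190 mm long, lying on the bench past the board's +y end; origin near its middle. Leave alone.

How it is judged (in metres and radians):
At the end, for the whole second after the job is handed in: The sliding stop rests seated in the notch beside the green tag: its centre within 3 mm of the tag's centre along the rail, not moving (y of cursor_top in the frame of tag_green between -0.003 and 0.003 m and velocity of joint cursor between -0.005 and 0.005 m/s); the robot touches nothing.
It fails at once if the stop is pinched: fingers press on both of its faces at once (contact force between the fingers and cursor_c0 above 1 N and contact force between the fingers and cursor_c1 above 1 N).
It fails at once if a bystander is lifted, carried or pushed more than 20 mm (distance of any of cup, coaster, bobber, reel, lure_jar, screwdriver from where it was at the start of the episode above 0.02 m).
It also fails if it takes over 40 s, if anything falls off the work surface, if the arm or the gripper's body presses on something with over 40 N, if the wrist force passes 120 N, or if a joint passes its speed limit or range.

## Working session

There is one attempt and no reset: what is moved stays moved. The work goes in short steps, Python scripts to look and compute and a tool call to move; the robot and the scene stay as the last step left them, time stands still between calls to the robot, and variables do not carry over. Pictures are saved under pics/ and viewed, about 8 in all and at most 12, crops included, and the job is handed in when it is done.

Besides the shell and the picture viewer there is one more tool, called by a JSON object that holds its "name" and its "arguments". move_arm: Moves the arm, as the interface text tells. Its arguments: {"type":"object","properties":{"turn":{"type":"array"},"dp":{"type":"array"},"hand":{"type":"array"},"newtons":{"type":"number"}},"required":["turn","dp","hand"]}

```bash
mkdir -p pics
python3 - <<'E'
from bench import sensors, eyes, env
import cv2,numpy as np
s=sensors.state();print(s['t'],s['tcp_pos'],s['eef_rot'],s['width'],env.nose_length)
for c in ['top','side']:
    im=eyes.grab_frame(c);cv2.imwrite(f'pics/{c}0.png',im[:,:,::-1])
    for n in ['board','cursor_top','tag_green','tag_yellow','tag_red','cup','reel','lure_jar','bobber','screwdriver','coaster']:
        r=eyes.pinpoint(c,n);print(c,n,[(np.round(a['xyz'],3),round(a['score'],2)) for a in r[:2]])
a=cv2.imread('pics/top0.png');b=cv2.imread('pics/side0.png')
cv2.imwrite('pics/both.png',cv2.resize(np.vstack([a,b]),None,fx=.78,fy=.78))
E
```

```text
0.0 [ 0.21340343 -0.58691195  0.24752994] [-1.79908341e+02  8.70089469e-03  1.99831238e+01] 0.9961225613513067 0.017
top board [(array([0.538, 0.063, 0.   ]), 0.55)]
top cursor_top [(array([ 0.56 , -0.03 ,  0.077]), 0.79)]
top tag_green [(array([0.58 , 0.098, 0.01 ]), 0.41)]
top tag_yellow [(array([0.566, 0.156, 0.013]), 0.57)]
top tag_red [(array([0.592, 0.035, 0.015]), 0.62)]
top cup [(array([ 0.676,  0.038, -0.001]), 0.82)]
top reel [(array([0.643, 0.176, 0.002]), 0.57)]
top lure_jar [(array([ 0.446, -0.11 ,  0.001]), 0.75), (array([ 0.559, -0.029,  0.076]), 0.59)]
top bobber [(array([0.383, 0.147, 0.007]), 0.74), (array([ 0.542,  0.061, -0.002]), 0.45)]
top screwdriver [(array([ 0.485,  0.321, -0.001]), 0.98)]
top coaster [(array([0.384, 0.13 , 0.001]), 0.72)]
side board []
side cursor_top [(array([ 0.556, -0.031,  0.072]), 0.6), (array([ 0.448, -0.108,  0.001]), 0.17)]
side tag_green [(array([0.578, 0.093, 0.008]), 0.44)]
side tag_yellow [(array([0.564, 0.153, 0.021]), 0.58)]
side tag_red [(array([0.595, 0.034, 0.017]), 0.4)]
side cup [(array([ 0.678,  0.044, -0.   ]), 0.71)]
side reel [(array([ 0.637,  0.172, -0.003]), 0.78)]
side lure_jar [(array([ 0.45 , -0.107,  0.004]), 0.61)]
side bobber [(array([0.385, 0.147, 0.004]), 0.75)]
side screwdriver [(array([0.48 , 0.318, 0.001]), 0.69)]
side coaster [(array([0.384, 0.128, 0.002]), 0.75)]
```

View pics/top0.png

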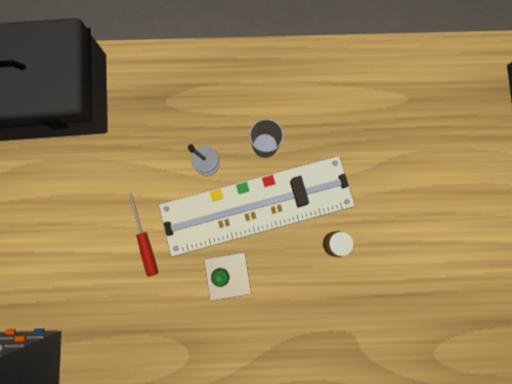

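View pics/side0.png

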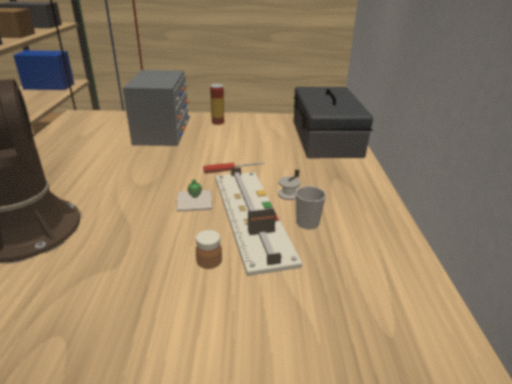

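The top view shows the tags along board +y (leftward) in the order red (268,181), green (242,188), yellow (217,196). The stop is at (300,191), short of all of them, so green is the middle notch (q = 0.17). Next I fit the board's yaw and the stop's position.

```bash
cat > h.py <<'E'
from bench import sensors, eyes
import numpy as np, cv2
def ray(cam,px,z):
    c=eyes.get_calibration(cam);K=np.array(c['intrinsics']);R=np.array(c['attitude']);o=np.array(c['origin'])
    if R.shape!=(3,3): raise SystemExit(c)
    v=np.linalg.inv(K)@[px[0],px[1],1];d=R@(v*[1,-1,-1]);return (o+d*(z-o[2])/d[2])[:2]
def cen(cam,n):
    r=eyes.silhouettes(cam,n)
    if not r:return None
    ys,xs=np.nonzero(r[0]['mask']);return np.array([xs.mean(),ys.mean(),len(xs),r[0]['score']])
E
python3 - <<'E'
from h import *
eyes.grab_frame('top')
P={}
for n,z in [('tag_red',.019),('tag_green',.019),('tag_yellow',.019),('cursor_top',.06)]:
    m=cen('top',n)
    if m is not None: P[n]=ray('top',m,z);print(n,m.round(2),P[n].round(4))
r=eyes.silhouettes('top','board')
if r:
    rc=cv2.minAreaRect(np.argwhere(r[0]['mask'])[:,::-1].astype(np.float32));print(rc,ray('top',rc[0],.015))
    q=cv2.boxPoints(rc);w=np.array([ray('top',p,.015) for p in q]);print(w.round(4))
if all(k in P for k in ('tag_red','tag_yellow')):
    d=P['tag_yellow']-P['tag_red'];print('yaw',np.degrees(np.arctan2(-d[0],d[1])),np.linalg.norm(d))
E
```

```text
{'intrinsics': array([[373.66328677,   0.        , 253.36497283],
       [  0.        , 373.66328677, 190.89292288],
       [  0.        ,   0.        ,   1.        ]]), 'origin': array([0.44959311, 0.07218529, 0.83793283]), 'attitude': array([ 8.21269280e+00, -2.22842259e-02, -9.15612051e+01])}
```

```bash
sed -i "s/R=np.array(c\['attitude'\])/R=Rot.from_euler('xyz',c['attitude'],degrees=True).as_matrix()/; /R.shape/d; 1i from scipy.spatial.transform import Rotation as Rot" h.py
python3 - <<'E'
from h import *
eyes.grab_frame('top')
P={}
for n,z in [('tag_red',.019),('tag_green',.019),('tag_yellow',.019),('cursor_top',.06)]:
    m=cen('top',n)
    if m is not None: P[n]=ray('top',m,z);print(n,m.round(2),P[n].round(4))
r=eyes.silhouettes('top','board')
if r:
    rc=cv2.minAreaRect(np.argwhere(r[0]['mask'])[:,::-1].astype(np.float32));print(rc,ray('top',rc[0],.015))
    q=cv2.boxPoints(rc);w=np.array([ray('top',p,.015) for p in q]);print(w.round(4))
if all(k in P for k in ('tag_red','tag_yellow')):
    d=P['tag_yellow']-P['tag_red'];print('yaw',np.degrees(np.arctan2(-d[0],d[1])),np.linalg.norm(d))
E
```

```text
tag_red [268.41 180.4  131.     0.55] [0.5904 0.0346]
tag_yellow [216.14 194.56 102.     0.42] [0.5618 0.1512]
cursor_top [299.29 190.5  397.     0.66] [ 0.56   -0.0278]
((255.6876220703125, 205.41104125976562), (54.483009338378906, 190.22630310058594), 74.93151092529297) [0.53572725 0.06437617]
[[ 0.5452  0.2832]
 [ 0.6462 -0.1301]
 [ 0.5263 -0.1542]
 [ 0.4295  0.2514]]
yaw 13.786369619101324 0.12005235151869026
```

{"name": "move_arm", "arguments": {"turn": [[0,0,1],[0,0,0.3],[0,0,0],[0,0,0],[0,0,0],[0,0,0],[0,0,0],[0,0,0],[0,0,0],[0,0,0],[0,0,0],[0,0,0]], "dp": [[0,0,0],[0,0,0],[0.8,-0.7,0],[0.8,-0.7,0],[0.8,-0.7,0],[0.8,-0.7,0],[0.8,-0.7,0],[0.8,-0.7,0],[0.8,-0.7,0],[0.8,-0.7,0],[0.8,-0.7,0],[0.8,-0.7,0]], "hand": [0,0,0,0,0,0,0,0,0,0,0,0], "newtons": 60}}

```text
t: 3.1
tcp_pos: [0.5281, -0.146, 0.2485]
eef_rot: [179.7, -0.1, 13.4]
ft_force: [0.9, -0.9, 0.2]
width: -0.0
```

{"name": "move_arm", "arguments": {"turn": [[0,0,0],[0,0,0],[0,0,0]], "dp": [[0.6,-0.5,0.6],[0.6,-0.5,0.6],[0,0,0]], "hand": [0,0,0]}}

```text
t: 3.48
tcp_pos: [0.5793, -0.0762, 0.1876]
eef_rot: [179.7, -0.3, 14.0]
ft_force: [-0.3, 0.3, 0.7]
width: -0.0
```

Run:
```python
from h import *
print(sensors.state()['tcp_pos'])
im=eyes.grab_frame('wrist');cv2.imwrite('pics/w1.png',im[:,:,::-1])
for n in ['cursor_top','tag_green','tag_red','tag_yellow','board']:
    r=eyes.pinpoint('wrist',n);print(n,[(np.round(a['xyz'],4),round(a['score'],2)) for a in r[:2]])
    if n[:3]=='tag':
        m=cen('wrist',n)
        if m is not None:print(m.round(1),ray('wrist',m,.019).round(4))
```

```text
[ 0.57930223 -0.0762495   0.18756906]
cursor_top [(array([ 0.5591, -0.0291,  0.0802]), 0.56)]
tag_green []
[6.600e+01 1.318e+02 8.150e+02 6.000e-01] [0.5788 0.088 ]
tag_red [(array([0.5912, 0.0374, 0.0165]), 0.78), (array([0.3878, 0.1468, 0.0095]), 0.29)]
[1.345e+02 1.319e+02 7.690e+02 6.000e-01] [0.5929 0.0293]
tag_yellow []
[  7.1 132.2 390.    0.6] [0.5666 0.1388]
board [(array([ 0.5394,  0.0625, -0.0024]), 0.72)]
```

View pics/w1.png

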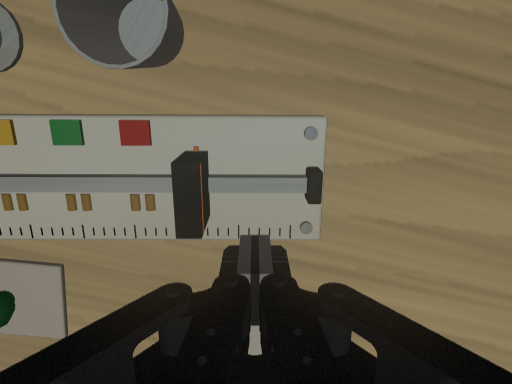

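The wrist view shows the closed fingers at (255,255), on the -y side (right) of the stop at (190,195). There is a clear gap, no obstacle below, and the tool is aligned with the rail. Descending next.

{"name": "move_arm", "arguments": {"turn": [[0,0,0],[0,0,0],[0,0,0],[0,0,0]], "dp": [[-0.15,0.1,0.8],[0,0,0.8],[0,0,0.7],[0,0,0]], "hand": [0,0,0,0]}}

```text
t: 4.42
tcp_pos: [0.5754, -0.0906, 0.0753]
eef_rot: [179.4, -0.8, 13.4]
ft_force: [-0.2, 0.5, 0.4]
width: -0.001
```

{"name": "move_arm", "arguments": {"turn": [[0,0,0],[0,0,0],[0,0,0],[0,0,0]], "dp": [[0,-0.1,0.24],[0,-0.2,0],[0,-0.2,0],[0,0,0]], "hand": [0,0,0,0]}}

```text
t: 4.92
tcp_pos: [0.572, -0.064, 0.0665]
eef_rot: [179.3, -1.1, 13.4]
ft_force: [0.2, 0.1, -0.1]
width: 0.0
```

{"name": "move_arm", "arguments": {"turn": [[0.14,-0.22,0],[0,0,0],[0,0,0]], "dp": [[0,-0.1,0.06],[0,-0.1,0],[0,0,0]], "hand": [0,0,0]}}

```text
t: 5.3
tcp_pos: [0.5702, -0.0537, 0.064]
eef_rot: [-180.0, 0.0, 13.4]
ft_force: [0.2, 0.7, -0.6]
width: -0.001
```

{"name": "move_arm", "arguments": {"turn": [[0,0,0],[0,0,0],[0,0,0]], "dp": [[0,-0.12,0],[0,-0.12,0],[0,0,0]], "hand": [0,0,0]}}

```text
t: 5.68
tcp_pos: [0.5672, -0.0421, 0.064]
eef_rot: [180.0, 0.0, 13.4]
ft_force: [1.6, 0.3, 0.8]
width: -0.001
```

Run:
```python
from h import *
s=sensors.state();print(s['tcp_pos'],s['ft_force'])
for c in ['wrist','top']:
    im=eyes.grab_frame(c);cv2.imwrite(f'pics/{c}2.png',im[:,:,::-1])
    r=eyes.pinpoint(c,'cursor_top');print([(np.round(a['xyz'],4),round(a['score'],2)) for a in r[:2]])
```

```text
[ 0.56723459 -0.04212157  0.06398891] [1.57558611 0.29622348 0.78591662]
[(array([ 0.5569, -0.0175,  0.0804]), 0.94)]
[(array([ 0.5591, -0.0206,  0.0744]), 0.74)]
```

View pics/wrist2.png

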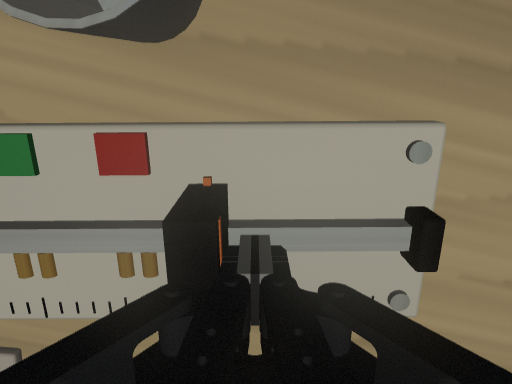

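{"name": "move_arm", "arguments": {"turn": [[0,0,0],[0,0,0],[0,0,0],[0,0,0],[0,0,0],[0,0,0]], "dp": [[0,-0.1,0],[0,-0.1,0],[0,-0.1,0],[0,-0.1,0],[0,-0.1,0],[0,0,0]], "hand": [0,0,0,0,0,0]}}

```text
t: 6.62
tcp_pos: [0.5612, -0.0172, 0.064]
eef_rot: [180.0, 0.0, 13.3]
ft_force: [-0.2, 0.6, -0.2]
width: 0.001
```

```bash
cat > b.py <<'E'
from h import *
a=np.radians(13.5)
def B(p): d=np.array(p[:2])-[.538,.063]; return np.array([d@[np.cos(a),np.sin(a)],d@[-np.sin(a),np.cos(a)]]).round(4)
s=sensors.state();f=s['ft_force'];print('tcp_b',B(s['tcp_pos']),'f_b',-f[0]*np.sin(a)+f[1]*np.cos(a),s['tcp_pos'],s['eef_rot'])
for c in ['wrist','top']:
    eyes.grab_frame(c)
    for n in ['cursor_top','tag_green','tag_red']:
        r=eyes.pinpoint(c,n)
        if r: print(c,n,B(r[0]['xyz']),round(r[0]['score'],2))
E
python3 b.py
```

```text
tcp_b [ 0.0038 -0.0834] f_b 0.5766332943290934 [ 0.56119956 -0.01724228  0.06399195] [1.79950435e+02 1.13590902e-02 1.33014333e+01]
wrist cursor_top [ 0.002 -0.058] 0.75
wrist tag_green [0.0445 0.0218] 0.72
wrist tag_red [ 0.044  -0.0373] 0.68
top cursor_top [ 0.0033 -0.0611] 0.59
top tag_green [0.0483 0.0832] 0.56
top tag_red [0.0103 0.2599] 0.72
```

{"name": "move_arm", "arguments": {"turn": [[0,0,0],[0,0,0]], "dp": [[0,-0.1,0],[0,-0.1,0]], "hand": [0,0]}}

```text
t: 7.28
tcp_pos: [0.5594, -0.0102, 0.064]
eef_rot: [179.8, 0.0, 13.1]
ft_force: [2.1, -11.1, -0.7]
width: 0.002
```

{"name": "move_arm", "arguments": {"turn": [[0,0,0]], "dp": [[0,-0.06,0]], "hand": [0]}}

```text
t: 7.4
tcp_pos: [0.5592, -0.0095, 0.0641]
eef_rot: [179.6, -0.0, 13.0]
ft_force: [3.4, -9.8, -2.3]
width: 0.001
```

{"name": "move_arm", "arguments": {"turn": [[0,0,0]], "dp": [[0,-0.06,0]], "hand": [0]}}

```text
t: 7.52
tcp_pos: [0.5589, -0.0087, 0.0641]
eef_rot: [179.5, -0.0, 12.9]
ft_force: [2.6, -7.7, -2.0]
width: 0.0
```

{"name": "move_arm", "arguments": {"turn": [[0,0,0]], "dp": [[0,-0.06,0]], "hand": [0]}}

```text
t: 7.65
tcp_pos: [0.5587, -0.0076, 0.0641]
eef_rot: [179.4, -0.0, 12.8]
ft_force: [1.6, -5.6, -2.0]
width: 0.004
```

{"name": "move_arm", "arguments": {"turn": [[0,0,0]], "dp": [[0,-0.06,0]], "hand": [0]}}

```text
t: 7.78
tcp_pos: [0.5582, -0.0059, 0.0641]
eef_rot: [179.3, -0.1, 12.7]
ft_force: [1.6, -3.5, 0.2]
width: 0.0
```

{"name": "move_arm", "arguments": {"turn": [[0.1,0,-0.1]], "dp": [[0,-0.06,0]], "hand": [0]}}

```text
t: 7.9
tcp_pos: [0.5575, -0.0027, 0.0641]
eef_rot: [179.8, -0.1, 13.3]
ft_force: [0.1, -1.1, -0.4]
width: -0.002
```

{"name": "move_arm", "arguments": {"turn": [[0,0,0]], "dp": [[0,-0.06,0]], "hand": [0]}}

```text
t: 8.02
tcp_pos: [0.5567, 0.0008, 0.0641]
eef_rot: [179.8, -0.1, 13.3]
ft_force: [-0.3, 0.0, -0.4]
width: 0.003
```

{"name": "move_arm", "arguments": {"turn": [[0,0,0]], "dp": [[0,-0.06,0]], "hand": [0]}}

```text
t: 8.15
tcp_pos: [0.5562, 0.0032, 0.0641]
eef_rot: [179.8, -0.1, 13.3]
ft_force: [1.8, -9.5, -0.7]
width: -0.003
```

{"name": "move_arm", "arguments": {"turn": [[0,0,0]], "dp": [[0,-0.06,0]], "hand": [0]}}

```text
t: 8.28
tcp_pos: [0.556, 0.0038, 0.0642]
eef_rot: [179.6, -0.1, 13.2]
ft_force: [3.1, -11.7, -1.3]
width: -0.002
```

{"name": "move_arm", "arguments": {"turn": [[0,0,0]], "dp": [[0,-0.06,0]], "hand": [0]}}

```text
t: 8.4
tcp_pos: [0.5557, 0.0046, 0.0642]
eef_rot: [179.5, -0.1, 13.1]
ft_force: [1.9, -8.4, -0.8]
width: -0.002
```

{"name": "move_arm", "arguments": {"turn": [[0,0,0]], "dp": [[0,-0.06,0]], "hand": [0]}}

```text
t: 8.52
tcp_pos: [0.5555, 0.0057, 0.0642]
eef_rot: [179.4, -0.1, 13.0]
ft_force: [2.1, -7.8, -0.6]
width: -0.001
```

{"name": "move_arm", "arguments": {"turn": [[0.1,0,-0.1],[0,0,0],[0,0,0],[0,0,0],[0,0,0],[0,0,0],[0,0,0]], "dp": [[0,-0.06,0],[0,-0.06,0],[0,-0.08,0],[0,-0.08,0],[0,-0.1,0],[0,-0.1,0],[0,-0.1,0]], "hand": [0,0,0,0,0,0,0]}}

```text
t: 9.4
tcp_pos: [0.548, 0.0365, 0.0641]
eef_rot: [179.9, -0.1, 13.5]
ft_force: [1.4, -2.1, -0.7]
width: 0.003
```

```bash
python3 b.py
```

```text
tcp_b [ 0.0036 -0.0281] f_b -2.3602063271619436 [0.54800794 0.03652792 0.0641476 ] [ 1.79876374e+02 -8.48258245e-02  1.35194979e+01]
wrist cursor_top [-0.005  -0.0051] 0.75
wrist tag_green [0.0433 0.0217] 0.59
wrist tag_red [ 0.0432 -0.0366] 0.98
top tag_green [0.0478 0.0198] 0.52
```

{"name": "move_arm", "arguments": {"turn": [[0,0,0],[0,0,0]], "dp": [[0,-0.08,0],[0,-0.08,0]], "hand": [0,0]}}

```text
t: 10.05
tcp_pos: [0.5464, 0.0432, 0.0641]
eef_rot: [179.8, -0.1, 13.4]
ft_force: [0.2, -1.4, -0.4]
width: 0.003
```

{"name": "move_arm", "arguments": {"turn": [[0,0,0]], "dp": [[0,-0.06,0]], "hand": [0]}}

```text
t: 10.18
tcp_pos: [0.5456, 0.0463, 0.0641]
eef_rot: [179.8, -0.1, 13.4]
ft_force: [0.4, -1.8, 0.1]
width: 0.001
```

{"name": "move_arm", "arguments": {"turn": [[0,0,0]], "dp": [[0,-0.06,0]], "hand": [0]}}

```text
t: 10.3
tcp_pos: [0.5452, 0.048, 0.0642]
eef_rot: [179.7, -0.1, 13.4]
ft_force: [3.1, -10.6, 0.9]
width: -0.005
```

{"name": "move_arm", "arguments": {"turn": [[0,0,0]], "dp": [[0,-0.06,0]], "hand": [0]}}

```text
t: 10.42
tcp_pos: [0.5451, 0.0483, 0.0642]
eef_rot: [179.6, -0.1, 13.3]
ft_force: [3.4, -11.5, -0.3]
width: -0.001
```

Peak as predicted at y ≈ 0.048. I'll ride over it in small steps.

{"name": "move_arm", "arguments": {"turn": [[0,0,0]], "dp": [[0,-0.06,0]], "hand": [0]}}

```text
t: 10.55
tcp_pos: [0.5449, 0.0487, 0.0642]
eef_rot: [179.4, -0.1, 13.1]
ft_force: [1.6, -9.6, -0.2]
width: -0.004
```

{"name": "move_arm", "arguments": {"turn": [[0,0,0]], "dp": [[0,-0.06,0]], "hand": [0]}}

```text
t: 10.68
tcp_pos: [0.5448, 0.0491, 0.0643]
eef_rot: [179.2, -0.1, 13.0]
ft_force: [2.8, -10.2, 0.8]
width: 0.002
```

{"name": "move_arm", "arguments": {"turn": [[0,0,0]], "dp": [[0,-0.06,0]], "hand": [0]}}

```text
t: 10.8
tcp_pos: [0.5446, 0.0499, 0.0643]
eef_rot: [179.1, -0.1, 12.9]
ft_force: [2.2, -7.2, 0.7]
width: 0.003
```

{"name": "move_arm", "arguments": {"turn": [[0,0,0]], "dp": [[0,-0.05,0]], "hand": [0]}}

```text
t: 10.92
tcp_pos: [0.5444, 0.0508, 0.0643]
eef_rot: [179.0, -0.1, 12.8]
ft_force: [1.9, -6.1, 0.7]
width: 0.0
```

{"name": "move_arm", "arguments": {"turn": [[0,0,0]], "dp": [[0,-0.05,0]], "hand": [0]}}

```text
t: 11.05
tcp_pos: [0.544, 0.052, 0.0644]
eef_rot: [178.9, -0.1, 12.7]
ft_force: [0.8, -4.3, 0.9]
width: 0.001
```

{"name": "move_arm", "arguments": {"turn": [[0,0,0]], "dp": [[0,-0.05,0]], "hand": [0]}}

```text
t: 11.18
tcp_pos: [0.5436, 0.0539, 0.0644]
eef_rot: [178.9, -0.1, 12.7]
ft_force: [0.6, -2.7, 0.5]
width: -0.002
```

{"name": "move_arm", "arguments": {"turn": [[0,0,0]], "dp": [[0,-0.04,0]], "hand": [0]}}

```text
t: 11.3
tcp_pos: [0.543, 0.0566, 0.0643]
eef_rot: [178.9, -0.1, 12.7]
ft_force: [1.1, -0.3, -0.5]
width: 0.001
```

{"name": "move_arm", "arguments": {"turn": [[0,0,0],[0,0,0],[0,0,0],[0,0,0]], "dp": [[0,0.3,0],[0,0.4,0],[0,0,-0.8],[0,0,-0.8]], "hand": [0,0,0,0]}}

```text
t: 11.8
tcp_pos: [0.5486, 0.0216, 0.1437]
eef_rot: [179.0, 0.3, 12.8]
ft_force: [0.8, 0.1, 0.5]
width: 0.005
```

```bash
python3 b.py
python3 - <<'E'
from h import *
im=eyes.grab_frame('wrist');cv2.imwrite('pics/w3.png',im[:,:,::-1])
E
```

```text
tcp_b [ 0.0007 -0.0427] f_b -0.04923291074258715 [0.54863366 0.02159082 0.14371626] [179.0498466    0.2716892   12.79075992]
wrist cursor_top [-0.0003  0.0204] 0.61
wrist tag_green [0.0446 0.019 ] 0.94
wrist tag_red [ 0.0473 -0.0407] 0.9
top cursor_top [0.0004 0.0161] 0.5
top tag_green [0.0473 0.0207] 0.57
```

View pics/w3.png

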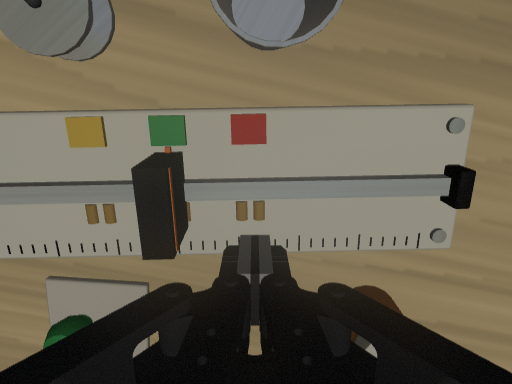

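The pointer (168,150) lines up with the green tag (168,131). To check the millimetres, I'll use the corner of the stop's top face.

```bash
cat > c.py <<'E'
from b import *
im=eyes.grab_frame('wrist')
hsv=cv2.cvtColor(im,cv2.COLOR_RGB2HSV)
for n in ['tag_green','tag_red','tag_yellow']:
    m=cen('wrist',n)
    if m is not None: print(n,B(ray('wrist',m,.017)))
k=eyes.silhouettes('wrist','cursor_top')[0]['mask']
ys,xs=np.nonzero(k);y0=ys.min();print(xs.min(),xs.max(),y0,ys.max())
for row in (185,205,225):
    x=np.nonzero(k[row])[0];print(row,x.min(),x.max(),B(ray('wrist',(x.max()+.5,row),.075)),B(ray('wrist',(x.min(),row),.022)))
E
python3 c.py
```

```text
tcp_b [ 0.0004 -0.0419] f_b -0.5045820628555603 [0.54820529 0.02234905 0.14198472] [179.0389445    0.3195239   12.83688728]
wrist cursor_top [0.0009 0.0209] 0.77
wrist tag_green [0.0469 0.0233] 0.77
wrist tag_red [ 0.045  -0.0395] 0.69
top cursor_top [-0.002   0.0185] 0.71
top tag_green [-0.1312  0.1163] 0.67
tag_green [0.0453 0.0201]
tag_red [ 0.0457 -0.0397]
tag_yellow [0.045  0.0807]
132 188 147 260
185 134 184 [ 0.0197 -0.001 ] [0.0053 0.0484]
205 136 187 [ 0.0069 -0.0019] [-0.0109  0.0488]
225 139 188 [-0.0064 -0.0016] [-0.0277  0.0483]
```

```bash
sed -i 's/,row),.075)/,row),.0X)/; s/,row),.022)/,row),.075)/; s/.0X/.022/' c.py; python3 c.py | tail -3
```

```text
185 134 183 [0.0047 0.0106] [0.0202 0.0293]
205 137 186 [-0.0116  0.0095] [0.0074 0.029 ]
225 140 188 [-0.0285  0.0091] [-0.0058  0.0286]
```

Run:
```python
from bench import job
print(job.sign_off())
```

```text
the job is handed in; nothing more can be done
None
```

The stop is in the middle notch, beside the green tag, and the job is handed in; no verdict was reported. I pushed it there with the closed fingers on its -y face, riding over both ribs of the red notch and the first rib of the green one. I then backed off and raised the gripper.

**Force:** each rib peaked at about 11–12 N. The third peak came at the predicted place, and the force then dropped to about 0 N as the ball fell into the notch.

**Position:** in the wrist view, the stop's two edges put its centre at board y ≈ 19.5 mm. The green tag measured 20.1 mm, so they agree to within 1 mm.

**Disagreement:** the first top-camera network reading after I backed off gave 16.1 mm, about 4 mm short. The top camera had also read about 3 mm low earlier, and its second reading was 18.5 mm. The wrist network gave 20.4 and 20.9 mm.

**Other checks:** the gripper was clear of everything at hand-in, at about 12 s of the 40 s allowed. I never closed the fingers around the stop. No contact with the other things showed in the pictures or the force readings, but I did not re-measure where they stand.

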